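# Shut the dust extractor's filter hatch and lock its quarter-turn fastener

### The job

The filter hatch on top of the bench-top dust extractor has been left standing open: push it down shut onto its seal with closed fingertips, then set the fingertips in the slot of the round dial and turn it clockwise a quarter turn to its stop, so that the hatch is drawn fully home and locked. Only push and turn, do not lift the hatch further open or pick anything up, and leave the tools and other things lying about where they are; finish clear of everything.

Things in the scene. Friction and masses are not known exactly. Their poses are not given: they have to be found in the camera images.
- extractor: bench-top dust extractor, a grey steel box 340 (x) x 440 (y) x 165 mm high, fixed to the bench. Origin under its centre; its x points from the switch side (near the robot) to the hatch's hinge, y to its left, z up. Its flat top (deck) is at z = 165 mm, with the filter opening that the hatch closes
- hatch_hinge (a point): middle of the hatch's hinge line, fixed to the extractor at x = +105, y = 0, z = 168 mm in its frame, level with the closed hatch's underside. The hinge line runs along the extractor's y. The hinge is stiff and holds the hatch wherever it is left; 1 to 2 N at the free edge pushes it down
- hatch (a joint): opening angle of the hatch, rad: 0 = fully home, 1.2 = widest. Below about 0.022 rad the hatch squeezes a springy rubber seal: about 7 N near the free edge brings it fully home, and let go it springs back up to about 0.015 unless locked
- hatch_edge (a point): middle of the hatch's free edge, on its outer (upper) face; axes of the hatch: x towards the hinge, z out of the outer face. The hatch is a flat aluminium plate 6 mm thick, 250 mm wide (y), from the hinge to this edge 240 mm away on the robot's side (-x), bare except within 50 mm of the dial's axis
- fastener (a joint): turn of the dial, rad, clockwise seen from above: 0 = unlocked, slot parallel to the hinge line; 1.571 = locked at its stop, slot pointing at the free edge. It stays where it is left (0.05 N m); 0.2 N m is needed at 0.8 to 1.2 rad, where the cam draws the hatch down. The cam surely catches with the hatch below 0.03 rad; turned with the hatch open, it blocks closing
- slot (a point): centre of the finger slot at the dial's face, on its axis, 175 mm from the hinge line, middle of the hatch; turns with the dial: y along the slot, z out of the face. Grey dial 76 mm across, face 3 mm above the hatch's face, in a black ring (92 mm outside, 4 mm proud). The slot crosses the whole dial: 28 mm wide, 76 mm long, 15 mm deep, flat black floor; two closed fingertips fit in together
- stone: bystander: two-layer sharpening stone 150 x 50 x 25 mm lying on the extractor's deck to the left (+y) of the hatch; origin under its centre
- gouge: bystander: carving gouge, dark wooden handle, 250 mm long and 27 mm high, lying on the extractor's deck to the right (-y) of the hatch; origin at its underside, x towards the blade
- spare_gouge: bystander: gouge of the same size with a pale handle, lying on the bench to the left; origin at its underside
- mallet: bystander: round wooden carving mallet 250 mm long, 72 mm thick, lying on the bench to the right; origin at its underside
- bowl: bystander: terracotta bowl 116 mm across, 45 mm high, on the bench to the left; origin under its centre
- clamp: bystander: blue C-clamp about 275 x 110 mm, 18 mm thick, lying on the bench to the right; origin at its underside

How it is judged:
By the outcome, as a careful person would: the job done as asked, in the order asked, and still so for the second after the job is handed in, with the robot touching nothing.
It also fails if it takes over 50 s, if anything falls off the work surface, if the arm or the gripper's body presses on something with over 40 N, if the wrist force passes 120 N, or if a joint passes its speed limit or range.

### The arm

A 7-joint arm with a two-finger parallel gripper is mounted at the origin on the work surface. World frame = base frame: x ahead of the robot, y to its left, z up, the work surface at z = 0. Lengths are in m, angles in degrees, forces in N, time in s.
With the tool pointing down it reaches from about 0.35 to 0.9 m from the base axis. Payload 8.1 kg.
Tool frame: the origin (TCP) lies midway between the tips of the shut fingers; the grasp point (between the pads) lies env.hold_point_z behind it (env.hold_point_z is the distance from the TCP to the grasp point, in m); z points along the fingers, y is the line along which they close (so a half turn about z gives the same grasp; the last joint's range is limited). The gripper opens to 92 mm and grips with 3 to 60 N. Pads are 19 mm wide; open, the fingers measure 130 mm over their backs; the gripper's body (75 mm by 190 mm) begins 47 mm behind the grasp point.
Start: joints at [63.163, 24.895, 1.432, 90.138, -0.665, 64.973, -4.303], TCP at [0.224, -0.584, 0.227] pointing down, gripper open.
Joint ranges: [-149.89, 149.89], [-25.12, 119.58], [-72.63, 75.52], [4.76, 147.25], [-75.54, 255.54], [6.69, 114.76], [-157.13, 157.13]. Speed limits (degrees/s): [127.2, 127.2, 172.46, 172.46, 180, 180, 180].

### API

Orientations are given as [roll, pitch, yaw] about the fixed x, y, z axes, in that order (R = Rz(yaw) Ry(pitch) Rx(roll)).
In Python, from station import env gives the robot as it stands. The module is installed in compiled form; this text tells all that it offers.
- The arm moves only by the tool arm_command, never from a script. Its argument "commands" is a list of rows, each a list of 3 entries, a list of its own where there are three numbers: the shift along the world's x, y, z scaled (see below), then the turn, a rotation vector about the world's x, y, z scaled (see below), then the opening, from -1 (shut) to 1 (fully open). A call has 1 to 20 rows; each row shifts and turns the commanded pose from where the row before left it; what a row does not reach is not made up. The controller multiplies each number of a shift by 0.05 m and each number of a turn by 60 degrees. A row lasts 1/12 s, in which the tool goes at most 41.7 mm and 7.16 degrees, less where a joint would pass 70% of its speed; a pose out of reach is approached as far as the arm can. A call with a number of a shift or a turn outside -1 to 1 is refused whole. A call with a gripper value outside its range is refused whole. The fingers move at their own pace and stop on an object; "newtons" is the grip in N (left out, the last holds). Time passes only in rows, so rows that do not move let the fingers close. It gives the time, the measured TCP pose, the force, the opening and the grip force at its end, in the units of the state.
- env.observe(): the state, without advancing time (a new reading comes with each control period).
- env.grab_frame(name): name is "scene" or "side" or "wrist"; returns the picture (480x640x3 uint8, red, green, blue); there is no depth.
- env.calibration(name): a dict with "K" (3x3 intrinsics, pixels), "dist" ([k1, k2, p1, p2, k3] as OpenCV has them; the pictures are not rectified), "pose" (4x4, takes a point from camera to world coordinates). Camera axes: x right, y up, looking along -z (the intrinsics and any distortion apply to the point x, -y, -z); pixel columns grow to the right and rows downward; lengths in m; the calibration is good to about 2 mm. A picture is of the moment at which its call begins: read the wrist's pose just before it. calibration takes no time and is no camera call; for the wrist camera it gives the pose at the moment of the call.
- env.close_job(): hands the job in; it is judged then, once.
The state is a dict: "time_s": time; "joint_pos": joint angles; "qvel": joint speeds; "tau": joint torques, N m; "tool_pos": TCP position; "tcp_rot": TCP orientation; "force": force on the tool from outside, world axes, zero at the start; "wrist_torque": the same for the moment, N m; "opening": opening from 0.0 (shut) to 1.0 (fully open); "grip_force": force on a finger pad.
Only numpy, scipy, OpenCV 4.12 (cv2) and the standard library are available. Lean on these libraries where they do the work, as an engineer would, in place of code of your own. Each camera call takes 0.05 s, during which the arm holds its last target. There are 200 camera calls.

## Working session

There is one attempt and no reset: what is moved stays moved. The work goes in short steps, Python scripts to look and compute and a tool call to move; the robot and the scene stay as the last step left them, time stands still between calls to the robot, and variables do not carry over. Pictures are saved under pics/ and viewed, at most 10 in all, crops included, and the job is handed in when it is done.

Besides the shell and the picture viewer there is one more tool, called after "Call:" by a JSON object that holds its "op" and its "data", one argument or row to a line. arm_command: Moves the arm, as the interface text tells. Shifts and turns lie within -1 to 1; 1 stands for 0.05 m of shift or 60 degrees of turn. Its arguments: {"type":"object","properties":{"commands":{"type":"array"},"newtons":{"type":"number"}},"required":["commands"]}

```bash
mkdir -p pics
python3 - <<'E'
from station import env
import cv2,numpy as np
s=env.observe();print({k:np.round(v,3).tolist() for k,v in s.items()},env.hold_point_z)
for n in("scene","side"):
    c=env.calibration(n);print(n,np.round(c["K"],1).tolist(),np.round(c["dist"],3),np.round(c["pose"],3).tolist())
    cv2.imwrite(f"pics/{n}0.png",env.grab_frame(n)[:,:,::-1])
E
```

```text
{'time_s': 0.0, 'joint_pos': [63.162, 24.936, 1.43, 90.189, -0.664, 64.974, -4.3], 'qvel': [-0.042, 0.02, 0.1, 0.149, -0.013, -0.019, -0.019], 'tau': [0.0, -66.784, 0.985, -31.447, -0.061, 0.043, 0.0], 'tool_pos': [0.223, -0.583, 0.226], 'tcp_rot': [-179.91, 0.009, 20.959], 'force': [0.477, 0.576, 0.093], 'wrist_torque': [0.061, 0.027, 0.018], 'grip_force': 0.0, 'opening': 1.002} 0.0188
scene [[450.5, 0.0, 315.9], [0.0, 450.5, 238.8], [0.0, 0.0, 1.0]] [0.02 0.   0.   0.   0.  ] [[-0.064, -0.788, 0.613, 1.187], [0.998, -0.044, 0.048, 0.075], [-0.01, 0.614, 0.789, 0.936], [0.0, 0.0, 0.0, 1.0]]
side [[485.0, 0.0, 319.4], [0.0, 485.0, 243.2], [0.0, 0.0, 1.0]] [-0.034  0.     0.     0.     0.   ] [[-0.866, 0.233, -0.442, 0.034], [-0.5, -0.436, 0.749, 0.863], [-0.018, 0.869, 0.494, 0.695], [0.0, 0.0, 0.0, 1.0]]
```

View pics/scene0.png

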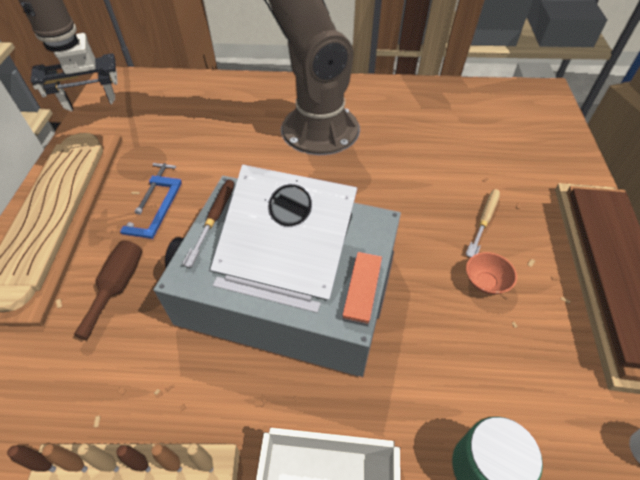

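View pics/side0.png

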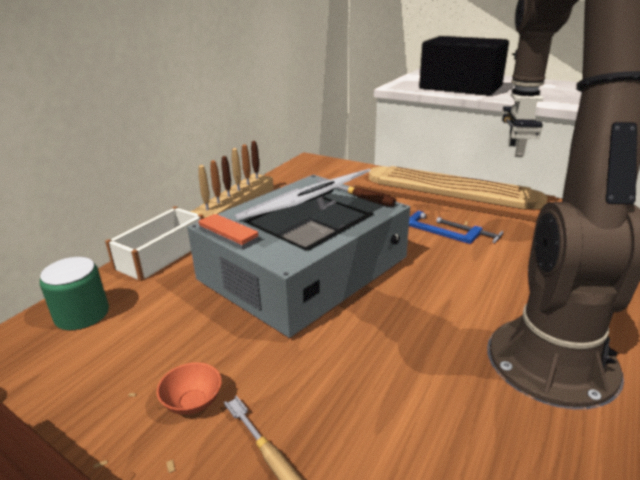

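The scene view shows the hatch (white) tilted open, dial at about (290,205), deck corners near (398,213), (163,288), (365,345); stone and gouge lie beside the hatch. I'll zoom in to get accurate corners.

Run:
```python
import cv2,numpy as np
a=cv2.imread("pics/scene0.png")[155:375,150:410];b=cv2.imread("pics/side0.png")[160:340,180:420]
cv2.imwrite("pics/c1.png",cv2.resize(a,None,fx=2.7,fy=2.7,interpolation=cv2.INTER_CUBIC))
cv2.imwrite("pics/c2.png",cv2.resize(b,None,fx=3.2,fy=3.2,interpolation=cv2.INTER_CUBIC))
```

```text
(no output)
```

View pics/c1.png

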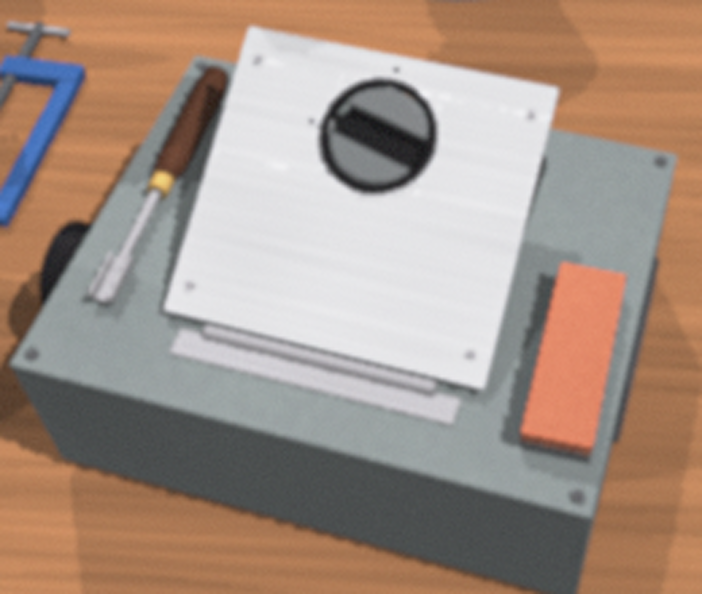

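View pics/c2.png

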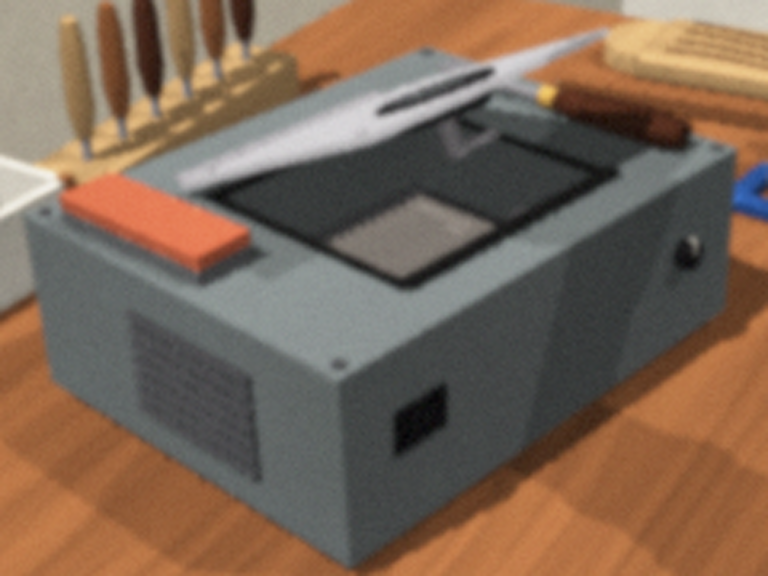

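The crops show the four deck corners clearly in both views: c1 (676,155), (195,57), (12,365), (592,518); c2 (341,383), (738,150), (428,47), (28,208). The hatch's free corners are at c1 (250,26) and (558,88), the dial centre at c1 (378,136).

```bash
cat > h.py <<'E'
import cv2,numpy as np
from scipy.spatial.transform import Rotation as R
F=np.diag([1,-1,-1.])
def proj(cal,P):
    T=cal["pose"];Rm=F@T[:3,:3].T;t=-Rm@T[:3,3]
    return cv2.projectPoints(np.asarray(P,float).reshape(-1,1,3),cv2.Rodrigues(Rm)[0],t,cal["K"],np.array(cal["dist"],float))[0].reshape(-1,2)
def ray(cal,px):
    u=cv2.undistortPoints(np.asarray(px,float).reshape(-1,1,2),cal["K"],np.array(cal["dist"],float)).reshape(-1,2)
    d=np.c_[u,np.ones(len(u))]@F@cal["pose"][:3,:3].T
    return cal["pose"][:3,3],d
def onz(cal,px,z):
    o,d=ray(cal,px);return o+d*((z-o[2])/d[:,2])[:,None]
E
python3 - <<'E'
from h import *
from station import env
from scipy.optimize import least_squares
A=env.calibration("scene");B=env.calibration("side")
a=np.array([(676,155),(195,57),(12,365),(592,518)])/2.7+[150,155]
b=np.array([(341,383),(738,150),(428,47),(28,208)])/3.2+[180,160]
o1,d1=ray(A,a);o2,d2=ray(B,b)
for p,q in zip(d1,d2):
    t=np.linalg.lstsq(np.c_[p,-q],o2-o1,rcond=None)[0];x,y=o1+t[0]*p,o2+t[1]*q
    print("tri",np.round((x+y)/2,4),"gap",np.round(np.linalg.norm(x-y),4))
C=np.array([(-.17,.22,0),(-.17,-.22,0),(.17,-.22,0),(.17,.22,0)])
def W(v,P): return R.from_euler('z',v[3]).apply(P)+v[:3]
f=lambda v:np.r_[(proj(A,W(v,C))-a).ravel(),(proj(B,W(v,C))-b).ravel()]
s=least_squares(f,[.6,0,.165,.2]);v=s.x;print("pose",v.round(4),np.degrees(v[3]),"rms",np.sqrt(np.mean(s.fun**2)),s.fun.round(1))
h=np.array([(250,26),(558,88),(378,136)])/2.7+[150,155]
def H(t):
    P=np.array([(-.24,-.125,.006),(-.24,.125,.006),(-.175,0,.009)])
    return W(v,R.from_euler('y',t).apply(P)+[.105,0,.003])
s=least_squares(lambda t:(proj(A,H(t[0]))-h).ravel(),[.3]);print("hatch",s.x,s.fun.round(1));print(H(s.x[0]).round(4));print(H(0).round(4))
E
```

```text
tri [0.4972 0.2133 0.1617] gap 0.0042
tri [ 0.4013 -0.2155  0.161 ] gap 0.0046
tri [ 0.732  -0.289   0.1621] gap 0.0057
tri [0.8296 0.1376 0.1666] gap 0.009
pose [ 0.6151 -0.038   0.1623 -0.2204] -12.627747420509225 rms 1.1460006458927727 [-0.4 -0.8 -0.6 -1.3 -1.4 -0.8 -1.  -0.9 -1.2  0.4 -0.5  0.2 -0.8  0.4
 -1.9  2.7]
hatch [0.43236624] [-0.2  0.5 -0.5  0.3 -0.5 -0.7]
[[ 0.48   -0.1359  0.2713]
 [ 0.5347  0.1081  0.2713]
 [ 0.5662 -0.0271  0.2468]]
[[ 0.456  -0.1305  0.1713]
 [ 0.5107  0.1135  0.1713]
 [ 0.5468 -0.0227  0.1743]]
```

Hatch is open about 0.43 rad; extractor at (0.615,-0.038), yaw −12.6°. Lifting and moving above the push point with shut fingers, tool y along the slot (yaw 167°, leaving wrist room for the turn).

Call:
{"op": "arm_command", "data": {
  "commands": [
    [[0,0,0.7],[0,0,0],-1],
    [[0,0,0.7],[0,0,0],-1],
    [[0,0,0.7],[0,0,0],-1],
    [[0,0,0.7],[0,0,0],-1],
    [[0,0,0.6],[0,0,0],-1],
    [[0.26,0.53,0],[0,0,0.1],-1],
    [[0.26,0.53,0],[0,0,0.1],-1],
    [[0.26,0.53,0],[0,0,0.1],-1],
    [[0.26,0.53,0],[0,0,0.1],-1],
    [[0.26,0.53,0],[0,0,0.1],-1],
    [[0.26,0.53,0],[0,0,0.1],-1],
    [[0.26,0.53,0],[0,0,0.1],-1],
    [[0.26,0.53,0],[0,0,0.1],-1],
    [[0.26,0.53,0],[0,0,0.1],-1],
    [[0.26,0.53,0],[0,0,0.1],-1],
    [[0.26,0.53,0],[0,0,0.1],-1],
    [[0.26,0.53,0],[0,0,0.1],-1]
  ],
  "newtons": 20
}}

```text
time_s: 1.52
tool_pos: [0.3797, -0.2642, 0.3965]
tcp_rot: [-180.0, -0.0, 93.2]
force: [0.4, 0.3, -0.4]
opening: 0.003
grip_force: 0.0
```

Call:
{"op": "arm_command", "data": {
  "commands": [
    [[0.26,0.53,0],[0,0,0.1],-1],
    [[0.26,0.53,0],[0,0,0.1],-1],
    [[0.26,0.53,0],[0,0,0.1],-1],
    [[0.26,0.53,0],[0,0,0.1],-1],
    [[0.26,0.53,0],[0,0,0.1],-1],
    [[0.26,0.53,0],[0,0,0.1],-1],
    [[0.26,0.53,0],[0,0,0.1],-1],
    [[0.26,0.53,0],[0,0,0.1],-1],
    [[0.26,0.53,0],[0,0,0.1],-1],
    [[0.26,0.53,0],[0,0,0.1],-1],
    [[0.26,0.53,0],[0,0,0.1],-1],
    [[0.26,0.53,0],[0,0,0.1],-1],
    [[0,0,0],[0,0,0.04],-1],
    [[0,0,0],[0,0,0],-1],
    [[0,0,0],[0,0,0],-1]
  ]
}}

```text
time_s: 2.77
tool_pos: [0.5354, 0.0519, 0.3963]
tcp_rot: [-180.0, -0.1, 167.3]
force: [-0.0, -1.0, 0.6]
opening: 0.008
grip_force: 0.0
```

Call:
{"op": "arm_command", "data": {
  "commands": [
    [[0,0,-0.46],[0,0,0],-1],
    [[0,0,-0.46],[0,0,0],-1],
    [[0,0,-0.46],[0,0,0],-1],
    [[0,0,-0.46],[0,0,0],-1],
    [[0,0,-0.36],[0,0,0],-1],
    [[0,0,-0.2],[0,0,0],-1],
    [[0,0,-0.2],[0,0,0],-1],
    [[0,0,-0.2],[0,0,0],-1],
    [[0,0,-0.2],[0,0,0],-1],
    [[0,0,-0.2],[0,0,0],-1]
  ]
}}

```text
time_s: 3.6
tool_pos: [0.5359, 0.0522, 0.2365]
tcp_rot: [180.0, 0.1, 167.3]
force: [-0.7, 0.1, 1.7]
opening: 0.005
grip_force: 0.3
```

Contact (≈1.7 N), hatch is moving down. Continuing.

Call:
{"op": "arm_command", "data": {
  "commands": [
    [[0,0,-0.2],[0,0,0],-1],
    [[0,0,-0.2],[0,0,0],-1],
    [[0,0,-0.2],[0,0,0],-1],
    [[0,0,-0.2],[0,0,0],-1],
    [[0,0,-0.15],[0,0,0],-1],
    [[0,0,-0.1],[0,0,0],-1],
    [[0,0,-0.06],[0,0,0],-1],
    [[0,0,0],[0,0,0],-1]
  ]
}}

```text
time_s: 4.27
tool_pos: [0.5353, 0.0523, 0.1806]
tcp_rot: [-180.0, -0.0, 167.4]
force: [-1.6, -0.3, -0.2]
opening: 0.004
grip_force: 0.0
```

Call:
{"op": "arm_command", "data": {
  "commands": [
    [[0,0,-0.04],[0,0,0],-1],
    [[0,0,-0.04],[0,0,0],-1],
    [[0,0,0],[0,0,0],-1]
  ]
}}

```text
time_s: 4.52
tool_pos: [0.5358, 0.0525, 0.1774]
tcp_rot: [180.0, 0.0, 167.4]
force: [0.6, 0.3, 0.4]
opening: 0.004
grip_force: 0.0
```

Call:
{"op": "arm_command", "data": {
  "commands": [
    [[0,0,-0.04],[0,0,0],-1],
    [[0,0,-0.04],[0,0,0],-1],
    [[0,0,0],[0,0,0],-1]
  ]
}}

```text
time_s: 4.77
tool_pos: [0.5358, 0.0525, 0.1743]
tcp_rot: [-180.0, 0.1, 167.3]
force: [-3.2, -0.2, 8.4]
opening: 0.004
grip_force: 4.8
```

Call:
{"op": "arm_command", "data": {
  "commands": [
    [[0,0,-0.03],[0,0,0],-1],
    [[0,0,0],[0,0,0],-1]
  ]
}}

```text
time_s: 4.93
tool_pos: [0.5359, 0.0525, 0.1739]
tcp_rot: [-180.0, 0.1, 167.3]
force: [-7.6, -1.7, 22.9]
opening: 0.004
grip_force: 11.6
```

Call:
{"op": "arm_command", "data": {
  "commands": [
    [[0,0,-0.03],[0,0,0],-1],
    [[0,0,0],[0,0,0],-1]
  ]
}}

```text
time_s: 5.1
tool_pos: [0.536, 0.0526, 0.1736]
tcp_rot: [-179.9, 0.2, 167.3]
force: [-12.5, -3.1, 37.0]
opening: 0.0
grip_force: 18.1
```

Home at z=0.174 with a firm stop. Lift, move over the dial and look.

Call:
{"op": "arm_command", "data": {
  "commands": [
    [[0,0,0.2],[0,0,0],-1],
    [[0,0,0.6],[0,0,0],-1],
    [[0,0,0.6],[0,0,0],-1],
    [[0,0,0.6],[0,0,0],-1],
    [[0,-0.5,0.5],[0,0,0],-1],
    [[0,-0.5,0],[0,0,0],-1],
    [[0.22,-0.5,0],[0,0,0],-1],
    [[0,0,0],[0,0,0],-1],
    [[0,0,0],[0,0,0],-1]
  ]
}}

```text
time_s: 5.85
tool_pos: [0.5468, -0.0246, 0.2949]
tcp_rot: [-180.0, -0.0, 167.1]
force: [-0.4, 1.4, -0.5]
opening: 0.007
grip_force: 0.0
```

Run:
```python
from h import *
from station import env
import pickle
D={}
for n in("wrist","scene"):
    c=env.calibration(n);im=env.grab_frame(n)[:,:,::-1];D[n]=c;cv2.imwrite(f"pics/{n}1.png",im)
pickle.dump(D,open("cal1.pkl","wb"))
print(env.observe()["tool_pos"],proj(D["wrist"],[(.5468,-.0227,.177)]),proj(D["scene"],[(.5468,-.0227,.177)]))
```

```text
[ 0.54627926 -0.02195054  0.29503585] [[317.01647801 232.82926154]] [[294.14958743 219.60509837]]
```

View pics/wrist1.png

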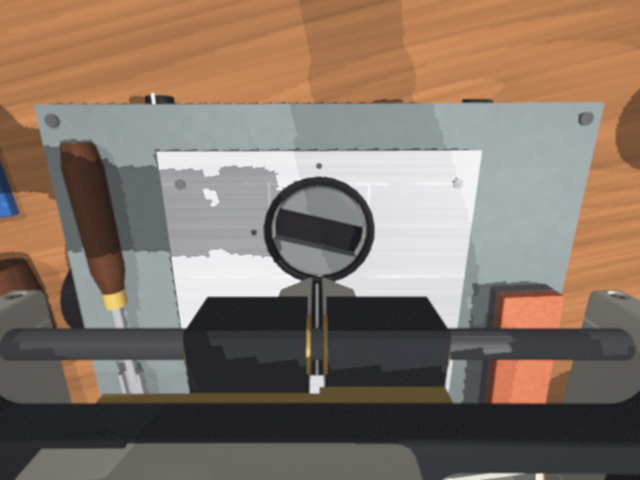

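View pics/scene1.png

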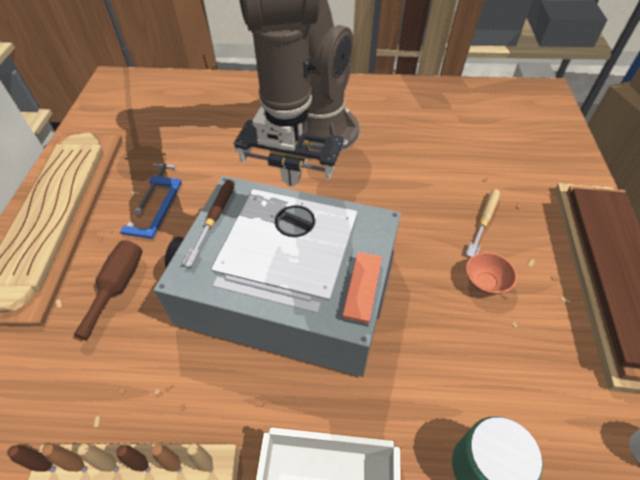

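The hatch is shut. In the wrist view the dial ring is centred about (319,229); the slot runs from (278,220) to (362,240), i.e. already turned ~12° clockwise. Measuring it exactly.

Run:
```python
from h import *
import pickle
D=pickle.load(open("cal1.pkl","rb"));A=D["wrist"]
im=cv2.imread("pics/wrist1.png");g=cv2.cvtColor(im,cv2.COLOR_BGR2GRAY)
m=(g<75).astype(np.uint8);m[:, :255]=0;m[:,385:]=0;m[:170]=0;m[284:]=0
cs,_=cv2.findContours(m,cv2.RETR_CCOMP,cv2.CHAIN_APPROX_NONE)
for c in cs:
    a=cv2.contourArea(c)
    if a<500: continue
    print("area",a,"bbox",cv2.boundingRect(c))
    P=onz(A,c[:,0,:],.178 if cv2.boundingRect(c)[2]>95 else .162)
    if cv2.boundingRect(c)[2]>95:
        x,y=P[:,0],P[:,1]; k=np.linalg.lstsq(np.c_[2*x,2*y,np.ones(len(x))],x*x+y*y,rcond=None)[0];print("circle",k[:2],np.sqrt(k[2]+k[0]**2+k[1]**2))
    else:
        r=cv2.minAreaRect((P[:,:2]*1e4).astype(np.float32));print("rect",np.array(r[0])/1e4,np.array(r[1])/10,r[2])
    
L=onz(A,[(158,151),(480,151)],.174);e=L[1]-L[0];print("edge",L.round(4).tolist(),np.degrees(np.arctan2(e[1],e[0])),np.linalg.norm(e))
```

```text
area 2358.0 bbox (276, 208, 86, 48)
rect [ 0.55065112 -0.02310018] [75.05918579 27.17835999] 63.537757873535156
area 8762.5 bbox (264, 178, 110, 106)
circle [ 0.54587412 -0.02124061] 0.044144951043995025
area 6766.0 bbox (270, 184, 98, 94)
circle [ 0.54603613 -0.02095074] 0.03884369440409054
edge [[0.4556, -0.1288, 0.174], [0.5113, 0.1153, 0.174]] 77.14039905283636 0.2502980050245343
```

Call:
{"op": "arm_command", "data": {
  "commands": [
    [[0,0,-0.6],[0,0,-0.09],-1],
    [[0,0,-0.6],[0,0,-0.09],-1],
    [[0,0,-0.6],[0,0,-0.047],-1],
    [[0,0,-0.2],[0,0,0],-1],
    [[0,0,0],[0,0,0],-1],
    [[0,0,0],[0,0,0],-1]
  ]
}}

```text
time_s: 6.45
tool_pos: [0.5467, -0.0217, 0.196]
tcp_rot: [180.0, -0.0, 153.9]
force: [0.6, 0.2, 0.8]
opening: 0.003
grip_force: 0.0
```

Call:
{"op": "arm_command", "data": {
  "commands": [
    [[0,0,-0.2],[0,0,0],-1],
    [[0,0,-0.1],[0,0,0],-1],
    [[0,0,-0.1],[0,0,0],-1],
    [[0,0,-0.06],[0,0,0],-1],
    [[0,0,0],[0,0,0],-1]
  ]
}}

```text
time_s: 6.87
tool_pos: [0.5463, -0.0228, 0.1718]
tcp_rot: [-180.0, -0.0, 153.7]
force: [-1.1, -0.3, 0.8]
opening: 0.009
grip_force: 0.0
```

Inside the slot, no contact force. A little deeper, then turn clockwise.

Call:
{"op": "arm_command", "data": {
  "commands": [
    [[0,0,-0.06],[0,0,0],-1],
    [[0,0,0],[0,0,-0.07],-1],
    [[0,0,0],[0,0,-0.07],-1],
    [[0,0,0],[0,0,-0.07],-1],
    [[0,0,0],[0,0,-0.07],-1],
    [[0,0,0],[0,0,-0.07],-1],
    [[0,0,0],[0,0,0],-1]
  ]
}}

```text
time_s: 7.45
tool_pos: [0.5467, -0.0227, 0.1694]
tcp_rot: [180.0, 0.0, 132.5]
force: [0.1, -0.4, -0.7]
opening: 0.004
grip_force: 1.1
```

```bash
python3 -c "
from station import env
s=env.observe();print(s['tool_pos'],s['tcp_rot'],s['force'],s['wrist_torque'])"
```

```text
[ 0.54674133 -0.02274438  0.16944755] [1.79985389e+02 3.59129520e-02 1.32542437e+02] [ 0.13844264 -0.39106816 -0.67264179] [-0.0870559  -0.16962178  0.01290272]
```

Call:
{"op": "arm_command", "data": {
  "commands": [
    [[0,0,0],[0,0,-0.07],-1],
    [[0,0,0],[0,0,-0.07],-1],
    [[0,0,0],[0,0,-0.07],-1],
    [[0,0,0],[0,0,-0.07],-1],
    [[0,0,0],[0,0,-0.07],-1],
    [[0,0,0],[0,0,-0.07],-1],
    [[0,0,0],[0,0,-0.07],-1],
    [[0,0,0],[0,0,-0.07],-1],
    [[0,0,0],[0,0,-0.07],-1],
    [[0,0,0],[0,0,-0.07],-1],
    [[0,0,0],[0,0,-0.07],-1],
    [[0,0,0],[0,0,-0.07],-1],
    [[0,0,0],[0,0,-0.07],-1],
    [[0,0,0],[0,0,-0.07],-1],
    [[0,0,0],[0,0,0],-1]
  ]
}}

```text
time_s: 8.7
tool_pos: [0.5468, -0.0227, 0.1694]
tcp_rot: [180.0, 0.0, 73.9]
force: [0.8, -0.3, 0.1]
opening: 0.002
grip_force: 7.7
```

```bash
python3 -c "
from station import env
s=env.observe();print(s['tool_pos'],s['tcp_rot'],s['force'],s['wrist_torque'],s['joint_pos'])"
```

```text
[ 0.54679164 -0.02271366  0.16941509] [1.79962546e+02 7.62036800e-03 7.38912815e+01] [ 0.82551707 -0.3285036   0.08400157] [-0.17042525 -0.19389465  0.08963636] [  9.24885138  22.13286969 -16.56241664 104.2155193    7.58848525
  54.69219834 -26.66151737]
```

Call:
{"op": "arm_command", "data": {
  "commands": [
    [[0,0,0],[0,0,-0.07],-1],
    [[0,0,0],[0,0,-0.07],-1],
    [[0,0,0],[0,0,-0.05],-1],
    [[0,0,0],[0,0,0],-1]
  ]
}}

```text
time_s: 9.03
tool_pos: [0.5467, -0.0228, 0.1694]
tcp_rot: [180.0, 0.0, 62.6]
force: [-0.5, -1.2, 1.4]
opening: 0.008
grip_force: 7.6
```

```bash
python3 -c "
from station import env
s=env.observe();print(s['tcp_rot'],s['force'],s['wrist_torque'])"
```

```text
[1.79969061e+02 3.83891068e-03 6.26253982e+01] [-0.53828669 -1.17051939  1.38205261] [-0.22857267 -0.11551121  0.07199661]
```

Call:
{"op": "arm_command", "data": {
  "commands": [
    [[0,0,0],[0,0,-0.05],-1],
    [[0,0,0],[0,0,-0.05],-1],
    [[0,0,0],[0,0,0],-1]
  ]
}}

```text
time_s: 9.28
tool_pos: [0.5467, -0.0228, 0.1694]
tcp_rot: [180.0, -0.0, 56.7]
force: [0.8, -0.6, 1.9]
opening: 0.005
grip_force: 7.7
```

```bash
python3 -c "
from station import env
s=env.observe();print(s['tcp_rot'],s['force'],s['wrist_torque'])"
```

```text
[ 1.79973774e+02 -1.37067643e-03  5.66601096e+01] [ 0.84902418 -0.64259002  1.85483615] [-0.20047807 -0.1610641   0.14005959]
```

Call:
{"op": "arm_command", "data": {
  "commands": [
    [[0,0,0],[0,0,-0.05],-1],
    [[0,0,0],[0,0,-0.05],-1],
    [[0,0,0],[0,0,0],-1]
  ]
}}

```text
time_s: 9.53
tool_pos: [0.5467, -0.0228, 0.1694]
tcp_rot: [180.0, -0.0, 50.7]
force: [0.8, -0.6, 0.6]
opening: 0.005
grip_force: 7.7
```

```bash
python3 -c "
from station import env
s=env.observe();print(s['tcp_rot'],s['force'],s['wrist_torque'])"
```

```text
[ 1.79972754e+02 -5.49386131e-03  5.06672141e+01] [ 0.75845145 -0.59411885  0.59812742] [-0.26984697 -0.14401752  0.12731333]
```

Call:
{"op": "arm_command", "data": {
  "commands": [
    [[0,0,0],[0,0,-0.05],-1],
    [[0,0,0],[0,0,-0.05],-1],
    [[0,0,0],[0,0,0],-1]
  ]
}}

```text
time_s: 9.78
tool_pos: [0.5467, -0.0228, 0.1694]
tcp_rot: [180.0, -0.0, 44.7]
force: [-0.5, -0.6, 1.3]
opening: 0.003
grip_force: 8.3
```

```bash
python3 -c "
from station import env,env as e
import cv2
s=env.observe();print(s['tcp_rot'],s['force'],s['wrist_torque'])
im=env.grab_frame('wrist')[:,:,::-1];cv2.imwrite('pics/wrist2.png',im)"
```

```text
[ 1.79978120e+02 -3.35345914e-03  4.46787531e+01] [-0.46691394 -0.64512049  1.29910929] [-0.32099158 -0.08616459  0.16575529]
```

View pics/wrist2.png

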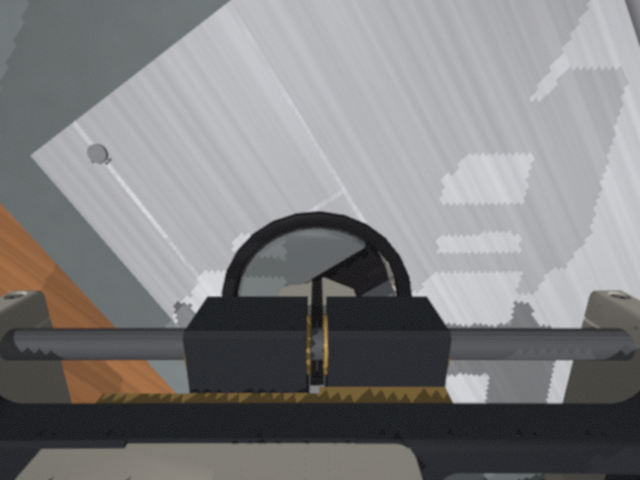

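The picture shows the slot running from the fingertips to about (385,255), lagging the tool by ~30° of play; the tips are against the slot's walls. Continue in small steps until the stop is felt.

Call:
{"op": "arm_command", "data": {
  "commands": [
    [[0,0,0],[0,0,-0.05],-1],
    [[0,0,0],[0,0,-0.05],-1],
    [[0,0,0],[0,0,0],-1]
  ]
}}

```text
time_s: 10.08
tool_pos: [0.5467, -0.0227, 0.1696]
tcp_rot: [180.0, -0.0, 38.6]
force: [-0.4, -0.5, 5.4]
opening: 0.007
grip_force: 8.1
```

```bash
python3 -c "
from station import env
s=env.observe();print(s['tcp_rot'],s['force'],s['wrist_torque'])"
```

```text
[ 1.79975964e+02 -1.36588522e-02  3.86322094e+01] [-0.40722338 -0.52311059  5.41281482] [-0.24988715  0.15172352  0.15927061]
```

Call:
{"op": "arm_command", "data": {
  "commands": [
    [[0,0,0],[0,0,-0.05],-1],
    [[0,0,0],[0,0,-0.05],-1],
    [[0,0,0],[0,0,0],-1]
  ]
}}

```text
time_s: 10.33
tool_pos: [0.5467, -0.0227, 0.1698]
tcp_rot: [180.0, -0.0, 32.6]
force: [-0.9, -1.5, 7.2]
opening: 0.008
grip_force: 7.2
```

```bash
python3 -c "
from station import env
s=env.observe();print(s['tcp_rot'],s['force'],s['wrist_torque'])"
```

```text
[ 1.79971910e+02 -2.65960823e-02  3.26274347e+01] [-0.9456531  -1.46945259  7.24016157] [-0.22062835  0.30780615  0.11643115]
```

Upward force is growing without more torque; lift out and check the dial.

Call:
{"op": "arm_command", "data": {
  "commands": [
    [[0,0,0],[0,0,0.1],-1],
    [[0,0,0.2],[0,0,0.1],-1],
    [[0,0,0.6],[0,0,0.1],-1],
    [[0,0,0.6],[0,0,0.1],-1],
    [[0,0,0.6],[0,0,0.1],-1],
    [[0,0,0.5],[0,0,0.1],-1],
    [[0,0,0],[0,0,0.1],-1],
    [[0,0,0],[0,0,0],-1],
    [[0,0,0],[0,0,0],-1]
  ]
}}

```text
time_s: 11.08
tool_pos: [0.5461, -0.0227, 0.2937]
tcp_rot: [-180.0, 0.0, 74.5]
force: [0.1, 0.3, -0.2]
opening: 0.003
grip_force: 0.0
```

Run:
```python
from station import env
from h import *
import pickle
s=env.observe();print(s['tool_pos'],s['tcp_rot'],s['wrist_torque'])
c=env.calibration('wrist');im=env.grab_frame('wrist')[:,:,::-1];cv2.imwrite('pics/wrist3.png',im);pickle.dump(c,open('cal3.pkl','wb'))
```

```text
[ 0.54613005 -0.02269296  0.29371276] [-1.79953372e+02  4.51068299e-03  7.45101768e+01] [-0.0760086  -0.04005544 -0.03094387]
```

View pics/wrist3.png

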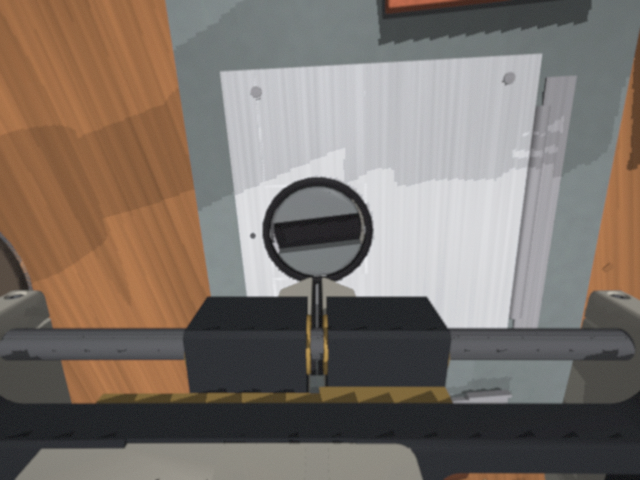

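The slot now runs from (276,235) to (362,228), almost pointing at the free edge. Measuring the remaining angle.

```bash
cat > slot.py <<'E'
from h import *
def slot(im,A):
    g=cv2.cvtColor(im,cv2.COLOR_BGR2GRAY)
    m=(g<75).astype(np.uint8);m[:,:255]=0;m[:,385:]=0;m[:170]=0;m[284:]=0
    for c in cv2.findContours(m,cv2.RETR_CCOMP,cv2.CHAIN_APPROX_NONE)[0]:
        b=cv2.boundingRect(c)
        if cv2.contourArea(c)<500: continue
        P=onz(A,c[:,0,:],.177 if b[2]>95 else .162)
        if b[2]>95:
            x,y=P[:,:2].T;k=np.linalg.lstsq(np.c_[2*x,2*y,np.ones(len(x))],x*x+y*y,rcond=None)[0];print("circle",k[:2])
        else:
            r=cv2.minAreaRect((P[:,:2]*1e4).astype(np.float32));print("rect",np.array(r[0])/1e4,np.array(r[1])/10,r[2])
E
python3 - <<'E'
from slot import *
import pickle
A=pickle.load(open("cal3.pkl","rb"));slot(cv2.imread("pics/wrist3.png"),A)
L=onz(A,[(221,72),(541,54)],.174);e=L[1]-L[0];print(np.degrees(np.arctan2(e[1],e[0])))
E
```

```text
rect [ 0.54560244 -0.02441885] [25.45314331 75.38251953] 81.62362670898438
circle [ 0.54670029 -0.02051994]
-12.654154349450879
```

4.5° short: the closed tips have too much play to finish by spinning in place. I'll set them in the slot's free-edge end (20 mm off axis) and push sideways clockwise to the stop.

Call:
{"op": "arm_command", "data": {
  "commands": [
    [[-0.38,0.06,-0.4],[0,0,0.075],-1],
    [[0,0,-0.6],[0,0,0],-1],
    [[0,0,-0.6],[0,0,0],-1],
    [[0,0,-0.36],[0,0,0],-1],
    [[0,0,0],[0,0,0],-1],
    [[0,0,0],[0,0,0],-1]
  ]
}}

```text
time_s: 11.63
tool_pos: [0.5265, -0.0196, 0.1951]
tcp_rot: [-179.8, 0.0, 79.0]
force: [-0.2, 0.6, 0.8]
opening: 0.004
grip_force: 0.0
```

Call:
{"op": "arm_command", "data": {
  "commands": [
    [[0,0,-0.16],[0,0,0],-1],
    [[0,0,-0.1],[0,0,0],-1],
    [[0,0,-0.1],[0,0,0],-1],
    [[0,0,-0.1],[0,0,0],-1],
    [[0,0,-0.06],[0,0,0],-1],
    [[0,0,0],[0,0,0],-1]
  ]
}}

```text
time_s: 12.13
tool_pos: [0.5272, -0.0197, 0.1696]
tcp_rot: [-180.0, 0.0, 79.0]
force: [0.4, 0.5, 0.9]
opening: 0.003
grip_force: 0.0
```

Call:
{"op": "arm_command", "data": {
  "commands": [
    [[0.01,0.04,0],[0,0,0],-1],
    [[0.01,0.04,0],[0,0,0],-1],
    [[0,0,0],[0,0,0],-1]
  ]
}}

```text
time_s: 12.38
tool_pos: [0.5287, -0.0167, 0.1703]
tcp_rot: [180.0, 0.1, 79.0]
force: [0.6, -4.8, -1.6]
opening: 0.006
grip_force: 2.0
```

Call:
{"op": "arm_command", "data": {
  "commands": [
    [[0.005,0.02,0],[0,0,0],-1],
    [[0,0,0],[0,0,0],-1]
  ]
}}

```text
time_s: 12.55
tool_pos: [0.5288, -0.0165, 0.1703]
tcp_rot: [180.0, 0.1, 78.9]
force: [0.7, -7.3, -0.2]
opening: 0.004
grip_force: 3.4
```

Call:
{"op": "arm_command", "data": {
  "commands": [
    [[0.005,0.02,0],[0,0,0],-1],
    [[0,0,0],[0,0,0],-1]
  ]
}}

```text
time_s: 12.72
tool_pos: [0.529, -0.0162, 0.1703]
tcp_rot: [180.0, 0.2, 78.9]
force: [-0.4, -8.4, -1.1]
opening: 0.008
grip_force: 4.3
```

Call:
{"op": "arm_command", "data": {
  "commands": [
    [[0.005,0.03,0],[0,0,0],-1],
    [[0.005,0.03,0],[0,0,0],-1],
    [[0,0,0],[0,0,0],-1]
  ]
}}

```text
time_s: 12.97
tool_pos: [0.5293, -0.0156, 0.1703]
tcp_rot: [180.0, 0.3, 78.8]
force: [-0.2, -16.8, 1.4]
opening: 0.007
grip_force: 7.9
```

Call:
{"op": "arm_command", "data": {
  "commands": [
    [[0.005,0.03,0],[0,0,0],-1],
    [[0.005,0.03,0],[0,0,0],-1],
    [[0,0,0],[0,0,0],-1]
  ]
}}

```text
time_s: 13.22
tool_pos: [0.5294, -0.0154, 0.1702]
tcp_rot: [180.0, 0.5, 78.7]
force: [-2.1, -23.4, 3.6]
opening: 0.009
grip_force: 11.8
```

Firm stop at ~23 N (0.45 N m). Back off, lift and measure.

Call:
{"op": "arm_command", "data": {
  "commands": [
    [[-0.02,-0.12,0],[0,0,0],-1],
    [[0,-0.04,0.1],[0,0,0],-1],
    [[0,0,0.6],[0,0,0],-1],
    [[0,0,0.6],[0,0,0],-1],
    [[0.35,0,0.6],[0,0,0],-1],
    [[0,0,0.6],[0,0,0],-1],
    [[0,0,0],[0,0,0],-1],
    [[0,0,0],[0,0,0],-1]
  ]
}}

```text
time_s: 13.88
tool_pos: [0.5478, -0.0143, 0.2975]
tcp_rot: [179.8, -0.1, 79.1]
force: [0.3, -0.4, -0.9]
opening: 0.006
grip_force: 0.0
```

Run:
```python
from station import env
from slot import *
c=env.calibration('wrist');im=env.grab_frame('wrist')[:,:,::-1].copy();cv2.imwrite('pics/wrist4.png',im);slot(im,c)
print(env.observe()['tool_pos'])
```

```text
circle [ 0.54675635 -0.01909537]
[ 0.54674902 -0.01461892  0.29589774]
```

View pics/wrist4.png

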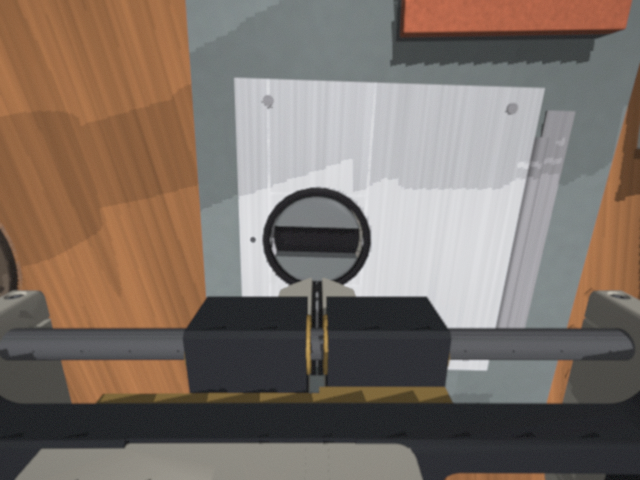

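The slot (274,238)–(359,241) now lies parallel to the hatch's side edge (235,78)–(543,88). A numerical check, reusing the saved picture:

Run:
```python
from station import env
from h import *
c=env.calibration('wrist');g=cv2.imread('pics/wrist4.png',0)
m=(g<50).astype(np.uint8)[215:268,273:361]
k=max(cv2.findContours(m,cv2.RETR_EXTERNAL,cv2.CHAIN_APPROX_NONE)[0],key=cv2.contourArea)[:,0]+[273,215]
P=onz(c,k,.162);r=cv2.minAreaRect((P[:,:2]*1e4).astype(np.float32));print(np.array(r[0])/1e4,np.array(r[1])/10,r[2])
L=onz(c,[(235,78),(543,88)],.174);e=L[1]-L[0];print(np.degrees(np.arctan2(e[1],e[0])))
```

```text
[ 0.54419233 -0.02357854] [21.85102844 73.67337036] 77.34222412109375
-12.66797624007736
```

Slot at −12.66°, hatch at −12.67°: at its stop. The arm is 12 cm clear, so I'm handing in.

```bash
python3 -c "
from station import env
print(env.close_job())"
```

```text
the job is handed in; nothing more can be done
None
```

The hatch was pushed shut to a firm stop, and the dial was turned clockwise to its stop. The last picture shows the slot pointing at the free edge, parallel to the hatch's side to within measuring error. The fingertips ended about 12 cm above the hatch, touching nothing, at about 14 s, and the job is handed in.

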